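# Move three milling tool holders one station on at the tool-setting bench

### The arm

A 7-joint arm with a two-finger parallel gripper is mounted at the origin on the work surface. World frame = base frame: x ahead of the robot, y to its left, z up, the work surface at z = 0. Lengths are in m, angles in rad, forces in N, time in s.
With the tool pointing down it reaches from about 0.35 to 0.9 m from the base axis. Payload 8.1 kg.
Tool frame: the origin (TCP) lies on the centre line of the jaws, within the pads' length; the fingertips stand 19 mm ahead of it and the grasp point (between the pads) is the TCP (arm.tip_reach is the distance from the TCP to the fingertips, in m); z points along the fingers, y is the line along which they close (so a half turn about z gives the same grasp; the last joint's range is limited). The gripper opens to 92 mm and grips with 3 to 60 N. Pads are 19 mm wide; open, the fingers measure 130 mm over their backs; the gripper's body (75 mm by 190 mm) begins 47 mm behind the grasp point.
Start: joints at [1.191, 0.434, 0.025, 1.573, -0.012, 1.134, -0.075], TCP at [0.171, -0.601, 0.219] pointing down, gripper open.
Joint ranges: [-2.62, 2.62], [-0.44, 2.09], [-1.27, 1.32], [0.08, 2.57], [-1.32, 4.46], [0.12, 2], [-2.74, 2.74]. Speed limits (rad/s): [2.22, 2.22, 3.01, 3.01, 3.14, 3.14, 3.14].

### API

Orientations are given as a rotation vector (axis times angle).
In Python, from cell import arm gives the robot as it stands.
- The arm moves only by the tool arm_command, never from a script. Its argument "targets" is a list that holds one entry, the list of rows, each a list of 6 numbers: the shift along the tool's x, y, z in m, then the turn, a rotation vector about the tool's x, y, z in rad. A call has 1 to 10 rows; each row shifts and turns the commanded pose from where the row before left it, along the tool's axes as they then stand; what a row does not reach is not made up. A row lasts 1/8 s, in which the tool goes at most 62.5 mm and 10.7 degrees, less where a joint would pass 70% of its speed; a pose out of reach is approached as far as the arm can. A call with a gripper value outside its range is refused whole. "jaw" is the finger opening in m, from 0 to 0.0918, set as the call begins (left out, the last holds). The fingers move at their own pace and stop on an object; "newtons" is the grip in N (left out, the last holds). Time passes only in rows, so rows that do not move let the fingers close. It gives the time, the measured TCP pose, the force, the opening and the grip force at its end, in the units of the state.
- arm.observe(): the state, without advancing time (a new reading comes with each control period).
- arm.get_image(name): name is "scene" or "top" or "wrist"; returns a dict with "pixels" (480x640x3 uint8, red, green, blue), "z_map" (480x640 float32, m along the optical axis (not along the pixel's ray), 0 where there is no reading), "fx", "fy", "cx", "cy" (pixels), "xyz" and "rotation" of the camera in the world; the wrist camera has in their place "T_tool_cam" (4x4, takes a point from camera to tool coordinates, whose origin is the TCP and whose axes are the flange's). Camera axes: x right, y down, z forward; pixel columns grow to the right and rows downward; lengths in m; the calibration is good to about 2 mm. A picture is of the moment at which its call begins: read the wrist's pose just before it.
- arm.sign_off(): hands the job in; it is judged then, once.
The state is a dict: "clock": time; "joints": joint angles; "dq": joint speeds; "joint_efforts": joint torques, N m; "position": TCP position; "ee_rot": TCP orientation; "force": force on the tool from outside, world axes, zero at the start; "ft_torque": the same for the moment, N m; "width": opening from 0.0 (shut) to 1.0 (fully open); "gripper_force": force on a finger pad.
Only numpy, scipy, OpenCV 4.12 (cv2) and the standard library are available. Lean on these libraries where they do the work, as an engineer would, in place of code of your own. Each camera call takes 0.05 s, during which the arm holds its last target. There are 200 camera calls.

### The job

Move each tool holder on to its next station: the collet chuck from the tightening fixture to the presetter, the drill chuck from the presetter to the white storage pot, and the side-lock holder (slim, thick cutter) from the pot to the tightening fixture; the empty wooden block is there to park one on the way. Keep the holders upright and lower each one gently until its flange rests on the socket before letting go. Leave the aluminium block and the spanner where they lie.

Things in the scene. Friction and masses are not known exactly. Their poses are not given: they have to be found in the camera images.
- collet_chuck: Loose steel tool holder, upright, about 0.5 kg, round about its z (up). Origin: on the axis, flat underside of its flange. Below: cone, 32 mm diameter narrowing to 15 mm at 48 mm down. Above: grooved flange, 46 mm diameter, 20 mm high; dark notched nut, 42 mm diameter, 35 to 56 mm up (grip at 45); 10 mm cutter up to 78 mm. Starts in the fixture.
- drill_chuck: Loose steel tool holder, upright, about 0.5 kg, round about its z (up). Origin: on the axis, flat underside of its flange. Below: cone, 32 mm diameter narrowing to 15 mm at 48 mm down. Above: grooved flange, 46 mm diameter, 20 mm high; knurled sleeve, 44 mm diameter, 28 to 59 mm up (grip at 45), toothed rim, bronze conical nose; drill stub up to 82 mm. Starts on the presetter.
- side_lock: Loose steel tool holder, upright, about 0.5 kg, round about its z (up). Origin: on the axis, flat underside of its flange. Below: cone, 32 mm diameter narrowing to 15 mm at 48 mm down. Above: grooved flange, 46 mm diameter, 20 mm high; slim plain cylinder, 28 mm diameter, up to 63 mm (grip at 45); thick 14 mm cutter up to 82 mm. Starts in the white pot.
- fixture: Tightening fixture: blue round pillar, 84 mm across, dark steel collar, base plate 110 x 100 mm, short ball-ended lever below the collar. Fixed. Origin on the socket axis at bench level, z up. Socket: plain round hole, 37 mm diameter, clear for the cone; the flange rests on its rim, 75 mm above the bench.
- presetter: Presetter: grey base 110 mm wide, steel socket post 76 mm across; 140 mm behind the axis (its +x) a 205 mm high column with a dial head swung away. Nothing tall within 115 mm of the axis. Fixed. Origin on the socket axis at bench level, z up. Socket: plain round hole, 37 mm diameter, clear for the cone; the flange rests on its rim, 80 mm above the bench.
- pot: Storage pot: white plastic, round, 62 to 68 mm across on a 90 mm square foot. Fixed. Origin on the socket axis at bench level, z up. Socket: plain round hole, 37 mm diameter, clear for the cone; the flange rests on its rim, 60 mm above the bench.
- block: Wooden block 90 x 90 x 55 mm with a bored socket, empty at the start: the parking place. Fixed. Origin on the socket axis at bench level, z up. Socket: plain round hole, 37 mm diameter, clear for the cone; the flange rests on its rim, 55 mm above the bench.
- alu_block: Bystander: loose aluminium block 150 x 32 x 50 mm with two cap screws standing up to 74 mm; origin at the centre of its underside, long side along its x.
- spanner: Bystander: flat steel spanner, 180 mm long, lying loose along its own x; origin under it near its middle.
Not all that is in view belongs to the job. Leave any green or orange look-alike of the collet_chuck alone. Several things have the shape of the fixture; the one meant has the colours described above.

How it is judged:
By the outcome, as a careful person would: the job done as asked, in the order asked, and still so for the second after the job is handed in, with the robot touching nothing.
It also fails if it takes over 128 s, if anything falls off the work surface, if the arm or the gripper's body presses on something with over 40 N, if the wrist force passes 120 N, or if a joint passes its speed limit or range.

## Working session

There is one attempt and no reset: what is moved stays moved. The work goes in short steps, Python scripts to look and compute and a tool call to move; the robot and the scene stay as the last step left them, time stands still between calls to the robot, and variables do not carry over. Pictures are saved under pics/ and viewed, at most 14 in all, crops included, and the job is handed in when it is done.

Besides the shell and the picture viewer there is one more tool, called after ">>>" as name(argument=value, ...) on one line, values as JSON. arm_command: Moves the arm, as the interface text tells. Its arguments: {"type":"object","properties":{"targets":{"type":"array","items":{"type":"array","items":{"type":"array","items":{"type":"number"}}}},"jaw":{"type":"number"},"newtons":{"type":"number"}},"required":["targets"]}

```bash
ls; mkdir -p pics; cat > h.py <<'E'
import numpy as np, cv2
from cell import arm
from scipy.spatial.transform import Rotation as R
def save(n,im): cv2.imwrite('pics/'+n,cv2.cvtColor(im,cv2.COLOR_RGB2BGR))
def cloud(d):
    z=d['z_map'];v,u=np.mgrid[0:480,0:640]
    p=np.stack([(u-d['cx'])/d['fx']*z,(v-d['cy'])/d['fy']*z,z],-1)
    if 'T_tool_cam' in d:
        T=np.array(d['T_tool_cam']);p=p@T[:3,:3].T+T[:3,3]
        s=d['st'];Rm=rot(s['ee_rot']);p=p@Rm.T+np.array(s['position'])
    else:
        Rm=np.array(d['rotation']);Rm=Rm if Rm.shape==(3,3) else rot(Rm)
        p=p@Rm.T+np.array(d['xyz'])
    p[z==0]=np.nan
    return p
def rot(r):
    return R.from_rotvec(r).as_matrix()
def get(n):
    s=arm.observe();d=arm.get_image(n);d['st']=s;return d
E
python3 - <<'E'
from h import *
s=arm.observe();print(s)
for n in('top','scene'):
    d=get(n);save(n+'0.png',d['pixels']);np.savez(n+'0.npz',p=d['pixels'],c=cloud(d))
    print(n,d['xyz'],d['rotation'],d['fx'])
E
```

```text
pics
{'clock': 0.0, 'joints': array([ 1.19139468,  0.43522346,  0.02498554,  1.57409892, -0.01157841,
        1.13399751, -0.07509694]), 'dq': array([ 0.00130879, -0.00015729,  0.00079536,  0.00098669,  0.00079312,
        0.00105485, -0.00054828]), 'joint_efforts': array([-2.93683183e-05, -6.67851019e+01,  9.85009521e-01, -3.14454424e+01,
       -6.05704263e-02,  4.30386979e-02,  2.34615745e-04]), 'position': array([ 0.1705861 , -0.60072393,  0.21804414]), 'ee_rot': array([-3.11004652e+00, -4.33093093e-01,  6.02578581e-04]), 'force': array([-0.49578996, -0.54793271,  0.19991037]), 'ft_torque': array([-0.00695165, -0.01437343, -0.07397424]), 'gripper_force': 0.0, 'width': 0.9966604868169212}
top [0.42987337 0.0011832  1.15693857] [-2.15621457  2.13246382 -0.16080496] 522.8446450520927
scene [1.33834814 0.04101828 0.86350532] [-1.75429234 -1.80769576  0.72601941] 546.1355731152696
```

View pics/top0.png

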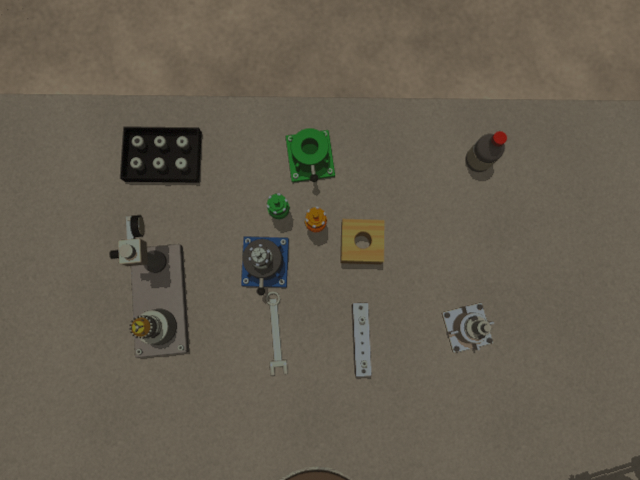

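View pics/scene0.png

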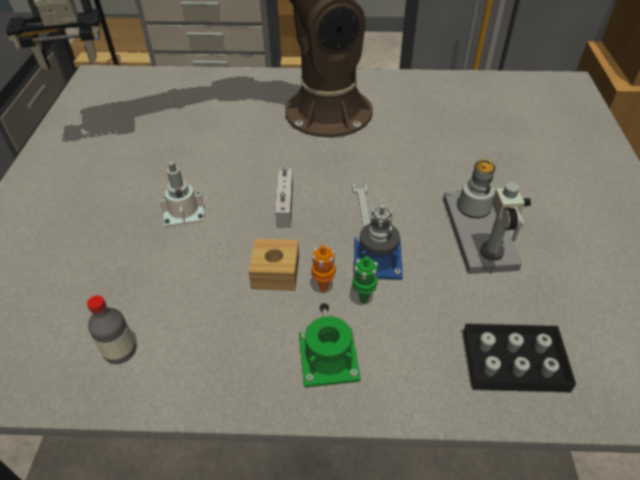

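The top view shows these things that could be confused:
- **Fixture:** the blue one at (264,261) is blue with a dark collar, so it fits. The one at (311,150) is all green, so it is a look-alike.
- **Collet chuck:** the steel one sitting in the blue fixture at (260,256) fits. The green one at (278,206) and the orange one at (316,219) are look-alikes.
- **Other stations:** presetter at (155,327), pot at (470,327) and block at (363,241).

Next I'll measure them and confirm in a crop.

```bash
python3 - <<'E'
from h import *
T=np.load('top0.npz');S=np.load('scene0.npz')
crop=cv2.resize(S['p'][170:320,220:540],(800,375),interpolation=cv2.INTER_CUBIC);save('crop0.png',crop)
c=T['c']
win=dict(fixture=(225,310,225,300,.075),presetter=(125,195,295,365,.080),pot=(435,505,295,360,.060),block=(335,392,212,270,.055),collet=(235,295,225,290,.055+.075),)
PC=np.concatenate([T['c'].reshape(-1,3),S['c'].reshape(-1,3)])
def enc(P):
    (x,y),r=cv2.minEnclosingCircle(P[:,:2].astype(np.float32));return np.round([x,y,r],4)
for n,(u0,u1,v0,v1,h) in win.items():
    P=c[v0:v1,u0:u1].reshape(-1,3);P=P[np.isfinite(P[:,0])]
    q=P[abs(P[:,2]-h)<.004]
    print(n,len(q),enc(q),'medz',np.median(q[:,2]),'max z',P[:,2].max())
    if n=='block':print(cv2.minAreaRect(q[:,:2].astype(np.float32)))
    m=np.median(q[:,:2],0)
    A=PC[np.isfinite(PC[:,0])];A=A[np.hypot(*(A[:,:2]-m).T)<.04]
    for a,b in((h+.006,h+.016),(h+.017,h+.023),(h+.036,h+.054)):
        k=A[(A[:,2]>a)&(A[:,2]<b)]
        if len(k)>5:
            # algebraic circle on hull
            print('  band',a,b,len(k),enc(k),k[:,:2].mean(0))
for n,(u,v) in dict(alu1=(362,305),alu2=(362,374),sp1=(273,298),sp2=(279,368),org=(316,219),grn=(278,206),col=(128,252),lever=(261,291)).items(): print(n,np.round(c[v,u],3))
E
```

```text
fixture 679 [0.5594 0.0757 0.0859] medz 0.07580982418876503 max z 0.15682348381342637
  band 0.081 0.091 89 [0.5577 0.1173 0.0353] [0.56934785 0.11671481]
  band 0.092 0.098 193 [0.5601 0.1192 0.0245] [0.56352023 0.11602643]
  band 0.11099999999999999 0.129 155 [0.5609 0.1193 0.0223] [0.57184243 0.11680548]
presetter 357 [0.4166 0.3402 0.0346] medz 0.08077195414772476 max z 0.16491249228091565
  band 0.08600000000000001 0.096 100 [0.4134 0.3377 0.0286] [0.42674688 0.3329308 ]
  band 0.097 0.10300000000000001 153 [0.4169 0.3412 0.0245] [0.4251284  0.33368913]
  band 0.11599999999999999 0.134 221 [0.4186 0.3395 0.0234] [0.4276842  0.33257083]
pot 234 [ 0.4207 -0.3219  0.0316] medz 0.060778851409582946 max z 0.14817926196333886
  band 0.066 0.076 93 [ 0.4243 -0.3248  0.0273] [ 0.43309579 -0.31540146]
  band 0.077 0.08299999999999999 303 [ 0.4232 -0.3224  0.0255] [ 0.42598078 -0.31761496]
  band 0.096 0.11399999999999999 121 [ 0.4234 -0.3215  0.0152] [ 0.42813697 -0.31720201]
block 1408 [ 0.6031 -0.0913  0.0617] medz 0.05594267846429024 max z 0.06319316509473549
((0.6030245423316956, -0.09117802232503891), (0.08982399106025696, 0.09092145413160324), 89.51805877685547)
  band 0.061 0.07100000000000001 10 [ 0.6018 -0.1012  0.0366] [ 0.61911142 -0.10490374]
collet 179 [0.5591 0.1204 0.0215] medz 0.132196011263501 max z 0.15682348381342637
  band 0.136 0.14600000000000002 87 [0.5575 0.1196 0.0193] [0.55931319 0.11966031]
  band 0.14700000000000002 0.153 23 [0.56   0.1201 0.0061] [0.56059977 0.11975513]
alu1 [ 0.465 -0.091  0.051]
alu2 [ 0.323 -0.091  0.047]
sp1 [0.479 0.1   0.005]
sp2 [ 0.329  0.084 -0.002]
org [0.636 0.008 0.112]
grn [0.663 0.086 0.106]
col [0.552 0.351 0.207]
lever [0.491 0.12  0.067]
```

View pics/crop0.png

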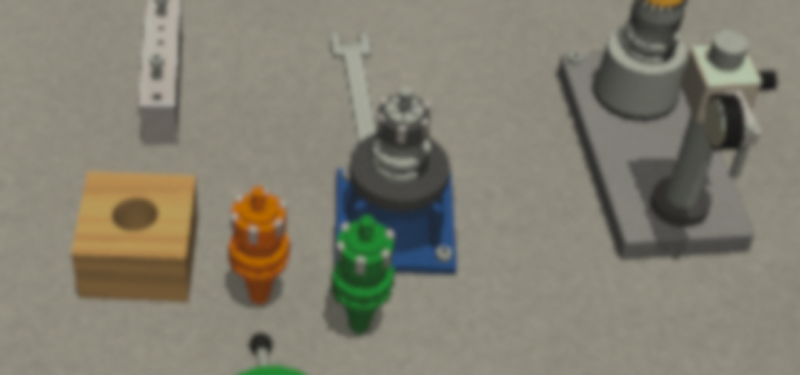

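The crop confirms it: the steel collet chuck is in the blue, dark-collared fixture. The orange and green look-alikes stand free on the bench, and the block is empty. The heights agree with the given sizes (rims at 75.8, 80.8, 60.8 and 55.9 mm).

The order will be drill to block, collet to presetter, side-lock to fixture, then drill to pot.

>>> arm_command(targets=[[[0,0,-0.03,0,0,0.0922],[0,0,-0.03,0,0,0.0922],[0,0,-0.03,0,0,0.0922],[0.02,-0.03,0,0,0,0],[0.04,-0.045,0,0,0,0],[0.04,-0.045,0,0,0,0],[0.04,-0.045,0,0,0,0],[0.04,-0.045,0,0,0,0],[0.04,-0.045,0,0,0,0],[0.04,-0.045,0,0,0,0]]], jaw=0.08, newtons=30)

```text
clock: 1.35
position: [0.4316, -0.2995, 0.3087]
ee_rot: [3.142, -0.0, -0.0]
force: [-0.0, -0.8, 1.0]
width: 0.873
gripper_force: 0.0
```

>>> arm_command(targets=[[[0,-0.03,0,0,0,0],[0,-0.055,0,0,0,0],[0,-0.06,0,0,0,0],[0,-0.06,0,0,0,0],[0,-0.06,0,0,0,0],[0,-0.06,0,0,0,0],[0,-0.06,0,0,0,0],[0,-0.06,0,0,0,0],[0,-0.06,0,0,0,0],[0,-0.06,0,0,0,0]]])

```text
clock: 2.6
position: [0.4304, 0.2654, 0.3087]
ee_rot: [3.141, -0.001, 0.0]
force: [0.4, 0.3, 0.1]
width: 0.871
gripper_force: 0.0
```

>>> arm_command(targets=[[[-0.006,-0.045,0,0,0,0],[-0.007,-0.03,0,0,0,0],[0,0,0,0,0,0],[0,0,0,0,0,0]]])

```text
clock: 3.1
position: [0.4179, 0.3378, 0.3084]
ee_rot: [3.14, -0.001, -0.001]
force: [0.2, -0.6, 0.2]
width: 0.872
gripper_force: 0.0
```

```bash
cat >> h.py <<'E'
def meas(c,m,h,rs):
    "circle centres of the bands of a holder whose flange underside is at height h near m"
    A=c.reshape(-1,3);A=A[np.isfinite(A[:,0])];A=A[np.hypot(*(A[:,:2]-m).T)<.05]
    for a,b in rs:
        k=A[(A[:,2]>h+a)&(A[:,2]<h+b)]
        if len(k)>5:
            (x,y),r=cv2.minEnclosingCircle(k[:,:2].astype(np.float32));print('band',a,b,len(k),np.round([x,y,r],4))
E
python3 - <<'E'
from h import *
d=get('wrist');save('w1.png',d['pixels']);c=cloud(d);print(d['st']['position'],d['st']['ee_rot'],d['st']['clock'],d['st']['joints'])
meas(c,(.4175,.3405),.08,((-.005,.004),(.012,.024),(.03,.054),(.06,.085)))
E
```

```text
[0.41792421 0.33784119 0.30842944] [ 3.14044926e+00 -6.60378389e-04 -5.02905836e-04] 3.1 [-0.30359761  0.29500997 -0.61910955  1.60713825  0.17663438  1.29707285
 -2.52160959]
band -0.005 0.004 939 [0.417  0.341  0.0343]
band 0.012 0.024 121 [0.4215 0.3417 0.0227]
band 0.03 0.054 148 [0.422  0.342  0.0216]
band 0.06 0.085 1199 [0.4175 0.3421 0.0218]
```

View pics/w1.png

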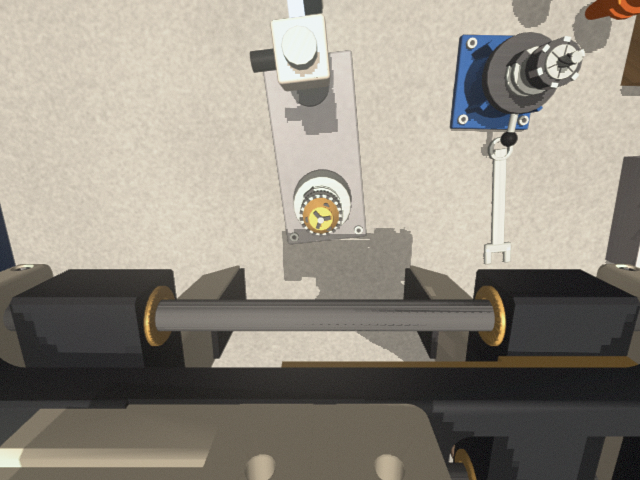

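The wrist view shows the drill chuck on the presetter, nose at (320,210), between the open fingers. The column and dial at (300,45) are well clear. The two measurements agree within 2 mm: axis about (0.4177, 0.341).

>>> arm_command(targets=[[[0,-0.0033,0.02,0,0,0],[0,0,0.03,0,0,0],[0,0,0.035,0,0,0],[0,0,0.035,0,0,0],[0,0,0.03,0,0,0],[0,0,0.02,0,0,0],[0,0,0.013,0,0,0],[0,0,0,0,0,0]]])

```text
clock: 4.15
position: [0.4178, 0.3411, 0.1254]
ee_rot: [3.14, -0.001, -0.001]
force: [-0.8, -0.5, 0.9]
width: 0.871
gripper_force: 0.0
```

>>> arm_command(targets=[[[0,0,0,0,0,0],[0,0,0,0,0,0],[0,0,0,0,0,0],[0,0,0,0,0,0],[0,0,0,0,0,0],[0,0,0,0,0,0]]], jaw=0.03, newtons=30)

```text
clock: 4.9
position: [0.4178, 0.342, 0.1259]
ee_rot: [3.141, 0.0, 0.0]
force: [-0.1, -1.4, 3.0]
width: 0.451
gripper_force: 30.0
```

>>> arm_command(targets=[[[0,0,-0.005,0,0,0],[0,0,-0.01,0,0,0],[0,0,-0.02,0,0,0],[0,0,-0.03,0,0,0],[0,0,-0.03,0,0,0],[0,0,-0.03,0,0,0],[0,0,-0.03,0,0,0],[0,0,-0.02,0,0,0],[0,0,0,0,0,0]]])

```text
clock: 6.02
position: [0.4179, 0.3428, 0.3024]
ee_rot: [-3.14, -0.0, -0.004]
force: [-0.3, 0.8, -4.1]
width: 0.452
gripper_force: 30.0
```

```bash
python3 - <<'E'
from h import *
d=get('wrist');save('w2.png',d['pixels']);s=d['st'];print(s['position'],s['force'],s['width'],s['ft_torque'])
d=get('scene');c=cloud(d);save('s2.png',cv2.resize(d['pixels'][60:260,380:600],(660,600),interpolation=cv2.INTER_CUBIC))
meas(c,s['position'][:2],s['position'][2]-.045,((-.048,-.03),(-.03,-.005),(.0,.02),(.06,.085)))
E
```

```text
[0.41794149 0.34282927 0.30244765] [-0.26390174  0.759646   -4.09402686] 0.4518001268485162 [ 0.01298887 -0.00645669  0.00755509]
band -0.048 -0.03 65 [0.4192 0.3408 0.0109]
band -0.03 -0.005 110 [0.4227 0.3402 0.0132]
band 0.0 0.02 279 [0.4177 0.34   0.0251]
band 0.06 0.085 514 [0.4191 0.341  0.0397]
```

View pics/s2.png

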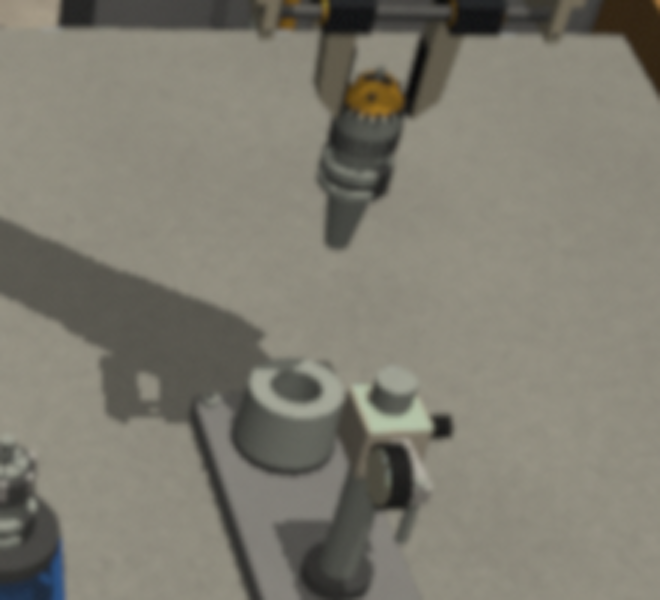

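```bash
cat >> h.py <<'E'
def prof(m,r=.045,lo=.1,hi=.1):
    "profile of the held holder in the scene view: z bin, y mid, y half-width, front x, relative to the TCP"
    d=get('scene');s=d['st'];c=cloud(d).reshape(-1,3)-s['position'];c=c[np.isfinite(c[:,0])]
    c=c[(np.hypot(c[:,0],c[:,1])<r)&(c[:,2]>-.12)&(c[:,2]<.05)]
    for z in np.arange(-.115,.045,.006):
        k=c[abs(c[:,2]-z)<.003]
        if len(k)>3: print(f'{z*1e3:6.0f} n{len(k):4d} ymid {500*(k[:,1].max()+k[:,1].min()):6.1f} hw {500*np.ptp(k[:,1]):5.1f} xmax {1e3*k[:,0].max():6.1f}')
E
python3 -c "
from h import *
prof(0)"
```

```text
-91 n  18 ymid   -0.3 hw   8.5 xmax   10.7
   -85 n  17 ymid   -2.1 hw   7.6 xmax    9.4
   -79 n  26 ymid   -1.4 hw   9.7 xmax   11.2
   -73 n  26 ymid   -1.5 hw  10.2 xmax   13.0
   -67 n  26 ymid   -2.0 hw  11.6 xmax   13.0
   -61 n  32 ymid   -2.3 hw  12.3 xmax   14.2
   -55 n  30 ymid   -1.8 hw  12.7 xmax   15.6
   -49 n   9 ymid   -0.9 hw  18.2 xmax   19.9
   -43 n  89 ymid   -3.0 hw  20.9 xmax   24.2
   -37 n  50 ymid   -1.9 hw  21.5 xmax   24.5
   -31 n  76 ymid   -1.5 hw  21.6 xmax   25.1
   -25 n 101 ymid   -0.9 hw  22.3 xmax   24.0
   -19 n  30 ymid   -2.3 hw  18.6 xmax   21.3
   -13 n  65 ymid   -2.6 hw  20.2 xmax   24.1
    -7 n  71 ymid   -2.2 hw  20.6 xmax   21.6
    -1 n  67 ymid   -1.6 hw  20.9 xmax   21.9
     5 n  65 ymid   -1.7 hw  19.4 xmax   21.5
    11 n  92 ymid    2.5 hw  29.7 xmax   23.7
    17 n 146 ymid   -1.7 hw  35.4 xmax   21.2
    23 n 145 ymid   -1.3 hw  37.4 xmax   16.8
    29 n 140 ymid   -0.7 hw  38.1 xmax   15.5
    35 n  92 ymid   -1.3 hw  38.4 xmax   15.6
    41 n  78 ymid   -1.0 hw  39.0 xmax   15.1
```

The drill chuck is gripped upright at the right height: its cone tip is 93 mm below the TCP. I'll carry it to the block.

>>> arm_command(targets=[[[0.011,0.025,0,0,0,0],[0.019,0.045,0,0,0,0],[0.0213,0.05,0,0,0,0],[0.0213,0.05,0,0,0,0],[0.0213,0.05,0,0,0,0],[0.0213,0.05,0,0,0,0],[0.0213,0.05,0,0,0,0],[0.0213,0.05,0,0,0,0],[0.017,0.04,0,0,0,0],[0.01,0.024,0,0,0,0]]])

```text
clock: 7.42
position: [0.6024, -0.095, 0.2989]
ee_rot: [3.141, -0.004, -0.004]
force: [-0.9, 1.2, -3.9]
width: 0.452
gripper_force: 30.0
```

>>> arm_command(targets=[[[0,0,0.03,0,0,0],[0,0,0.04,0,0,0],[0,0,0.03,0,0,0],[0,0,0,0,0,0]]])

```text
clock: 7.92
position: [0.6, -0.0919, 0.1974]
ee_rot: [-3.141, -0.0, 0.011]
force: [-0.5, -0.7, -3.3]
width: 0.449
gripper_force: 30.0
```

```bash
cat >> h.py <<'E'
def rel(n='scene',h=.055,R=.06,tip=.093):
    "scene/top: held cone tip region centre and target surface"
    pass
E
python3 - <<'E'
from h import *
for n in('wrist','scene'):
    d=get(n);c=cloud(d).reshape(-1,3);c=c[np.isfinite(c[:,0])];s=d['st']
    q=c[(abs(c[:,2]-.056)<.004)&(np.hypot(c[:,0]-.603,c[:,1]+.091)<.075)]
    print(n,s['position'],len(q),cv2.minAreaRect(q[:,:2].astype(np.float32)))
prof(0)
E
```

```text
wrist [ 0.6000486  -0.09192105  0.19737691] 5935 ((0.6043934226036072, -0.09185612201690674), (0.09019535034894943, 0.08999822288751602), 89.0387191772461)
scene [ 0.60151562 -0.0918232   0.19958167] 1345 ((0.6048624515533447, -0.09254074096679688), (0.09008415043354034, 0.09694108366966248), 88.91486358642578)
   -91 n  14 ymid    0.3 hw   7.6 xmax    9.0
   -85 n  17 ymid   -0.2 hw   8.6 xmax    9.9
   -79 n  19 ymid   -0.5 hw   9.6 xmax   11.6
   -73 n  24 ymid   -0.2 hw  11.3 xmax   11.5
   -67 n  20 ymid    1.2 hw  10.5 xmax   12.7
   -61 n  22 ymid    0.0 hw  12.1 xmax   13.5
   -55 n  11 ymid    1.9 hw   7.4 xmax   14.7
   -49 n   6 ymid    5.1 hw  12.7 xmax   20.0
   -43 n  71 ymid    0.1 hw  22.1 xmax   22.7
   -37 n  41 ymid    2.1 hw  19.3 xmax   22.7
   -31 n  57 ymid   -0.6 hw  22.5 xmax   23.7
   -25 n 116 ymid   -0.7 hw  22.4 xmax   24.6
   -19 n  13 ymid    1.8 hw  18.7 xmax   19.9
   -13 n  56 ymid    0.0 hw  21.0 xmax   22.9
    -7 n  61 ymid    0.5 hw  20.8 xmax   22.1
    -1 n  61 ymid   -0.7 hw  21.9 xmax   23.1
     5 n  60 ymid   -1.0 hw  19.9 xmax   22.4
    11 n  87 ymid   -2.6 hw  27.9 xmax   22.3
    17 n 160 ymid   -1.2 hw  33.7 xmax   22.6
    23 n 124 ymid   -0.4 hw  37.4 xmax   17.6
    29 n 159 ymid   -0.2 hw  37.5 xmax   16.0
    35 n  82 ymid   -0.2 hw  38.1 xmax   14.2
    41 n  63 ymid   -0.6 hw  39.0 xmax   14.1
```

>>> arm_command(targets=[[[0.002,0,0.01,0,0,0],[0,0,0.02,0,0,0],[0,0,0.02,0,0,0],[0,0,0.02,0,0,0],[0,0,0.01,0,0,0],[0,0,0.005,0,0,0],[0,0,0,0,0,0],[0,0,0,0,0,0]]])

```text
clock: 9.07
position: [0.6051, -0.0919, 0.1166]
ee_rot: [3.141, 0.0, 0.002]
force: [-0.1, 0.3, -3.6]
width: 0.452
gripper_force: 30.0
```

>>> arm_command(targets=[[[-0.001,0,0.004,0,0,0],[0,0,0.004,0,0,0],[0,0,0.003,0,0,0],[0,0,0.002,0,0,0],[0,0,0.001,0,0,0],[0,0,0,0,0,0],[0,0,0,0,0,0]]])

```text
clock: 9.95
position: [0.6036, -0.0918, 0.1019]
ee_rot: [3.142, 0.0, 0.0]
force: [-0.3, 0.5, -1.8]
width: 0.448
gripper_force: 30.0
```

>>> arm_command(targets=[[[0,0,0.001,0,0,0],[0,0,0.001,0,0,0],[0,0,0,0,0,0],[0,0,0,0,0,0]]])

```text
clock: 10.45
position: [0.604, -0.0919, 0.1018]
ee_rot: [3.141, 0.0, 0.003]
force: [-6.1, -0.5, 15.3]
width: 0.447
gripper_force: 30.0
```

The flange is seated: z stopped at the expected height and the load is carried. I'll release, rise, and check.

>>> arm_command(targets=[[[0,0,-0.001,0,0,0],[0,0,0,0,0,0],[0,0,0,0,0,0],[0,0,0,0,0,0]]], jaw=0.06)

```text
clock: 10.95
position: [0.6035, -0.0919, 0.1007]
ee_rot: [3.142, 0.0, -0.0]
force: [-0.4, -1.1, 0.2]
width: 0.652
gripper_force: 0.0
```

>>> arm_command(targets=[[[0,0,-0.01,0,0,0],[0,0,-0.03,0,0,0],[0,0,-0.04,0,0,0],[0,0,-0.05,0,0,0],[0,0,-0.03,0,0,0],[0,0,0,0,0,0]]])

```text
clock: 11.7
position: [0.6051, -0.0917, 0.2644]
ee_rot: [3.141, 0.0, 0.009]
force: [0.2, -0.3, -0.1]
width: 0.649
gripper_force: 0.0
```

```bash
cat >> h.py <<'E'
def chk(m,h,n='wrist',bands=((-.005,.004),(.012,.024),(.03,.054),(.06,.085))):
    d=get(n);c=cloud(d);s=d['st'];print(n,s['clock'],np.round(s['position'],4))
    meas(c,m,h,bands)
    A=c.reshape(-1,3);A=A[np.isfinite(A[:,0])];A=A[(np.hypot(*(A[:,:2]-m).T)<.05)&(A[:,2]<h+.09)]
    print('top z rel',np.round(A[:,2].max()-h,4), 'flange-top z rel',np.round(np.median((k:=A[(A[:,2]>h+.015)&(A[:,2]<h+.026)])[:,2])-h,4),len(k))
    return d
E
python3 - <<'E'
from h import *
chk((.604,-.0917),.055);chk((.604,-.0917),.055,'scene')
d=chk((.56,.1195),.075)
E
```

```text
wrist 11.7 [ 0.6051 -0.0917  0.2644]
band -0.005 0.004 3733 [ 0.6039 -0.0917  0.0501]
band 0.012 0.024 138 [ 0.6081 -0.0916  0.022 ]
band 0.03 0.054 162 [ 0.6062 -0.0913  0.0218]
band 0.06 0.085 1361 [ 0.6033 -0.0914  0.022 ]
top z rel 0.0831 flange-top z rel 0.0196 129
scene 11.75 [ 0.6041 -0.0918  0.2624]
band -0.005 0.004 898 [ 0.6039 -0.0917  0.05  ]
band 0.012 0.024 145 [ 0.6054 -0.0915  0.0232]
band 0.03 0.054 188 [ 0.6046 -0.0917  0.0227]
band 0.06 0.085 297 [ 0.6033 -0.0926  0.0237]
top z rel 0.0857 flange-top z rel 0.02 129
wrist 11.8 [ 0.6034 -0.0919  0.261 ]
band -0.005 0.004 1896 [0.5614 0.1204 0.0411]
band 0.012 0.024 579 [0.5623 0.1182 0.0236]
band 0.03 0.054 442 [0.5655 0.1173 0.0204]
band 0.06 0.085 254 [0.566  0.12   0.0106]
top z rel 0.0792 flange-top z rel 0.0197 559
```

The drill chuck is seated in the block, with its flange top at 20 mm. Next is the collet chuck, at about (0.561, 0.119).

>>> arm_command(targets=[[[-0.004,-0.02,0,0,0,0],[-0.009,-0.045,0,0,0,0],[-0.01,-0.05,0,0,0,0],[-0.01,-0.05,0,0,0,0],[-0.006,-0.03,0,0,0,0],[-0.0035,-0.016,0,0,0,0],[0,0,0,0,0,0],[0,0,0,0,0,0]]], jaw=0.08)

```text
clock: 12.85
position: [0.5613, 0.1175, 0.2605]
ee_rot: [3.141, -0.003, -0.001]
force: [0.3, -0.2, 0.3]
width: 0.873
gripper_force: 0.0
```

```bash
python3 - <<'E'
from h import *
d=chk((.561,.1195),.075)
E
```

```text
wrist 12.85 [0.5613 0.1175 0.2605]
band -0.005 0.004 2442 [0.5589 0.1206 0.043 ]
band 0.012 0.024 272 [0.5657 0.12   0.0224]
band 0.03 0.054 129 [0.5607 0.1203 0.0216]
band 0.06 0.085 204 [0.5616 0.1196 0.0132]
top z rel 0.0797 flange-top z rel 0.0197 257
```

>>> arm_command(targets=[[[0,-0.0022,0.015,0,0,0],[0,0,0.03,0,0,0],[0,0,0.035,0,0,0],[0,0,0.03,0,0,0],[0,0,0.02,0,0,0],[0,0,0.01,0,0,0],[0,0,0,0,0,0],[0,0,0,0,0,0]]])

```text
clock: 13.9
position: [0.5615, 0.1214, 0.1215]
ee_rot: [-3.141, 0.0, -0.002]
force: [-0.3, 0.6, -0.3]
width: 0.869
gripper_force: 0.0
```

>>> arm_command(targets=[[[0,0,0,0,0,0],[0,0,0,0,0,0],[0,0,0,0,0,0],[0,0,0,0,0,0],[0,0,0,0,0,0],[0,0,0,0,0,0]]], jaw=0.03)

```text
clock: 14.65
position: [0.5611, 0.1208, 0.1209]
ee_rot: [3.141, -0.0, 0.0]
force: [0.6, -2.6, 2.1]
width: 0.432
gripper_force: 30.0
```

>>> arm_command(targets=[[[0,0,-0.005,0,0,0],[0,0,-0.01,0,0,0],[0,0,-0.02,0,0,0],[0,0,-0.03,0,0,0],[0,0,-0.035,0,0,0],[0,0,-0.035,0,0,0],[0,0,-0.03,0,0,0],[0,0,-0.015,0,0,0],[0,0,0,0,0,0]]])

```text
clock: 15.78
position: [0.5612, 0.1216, 0.3014]
ee_rot: [-3.141, -0.001, -0.002]
force: [0.8, 0.1, -5.4]
width: 0.43
gripper_force: 30.0
```

>>> arm_command(targets=[[[-0.013,-0.02,0,0,0,0],[-0.026,-0.04,0,0,0,0],[-0.029,-0.044,0,0,0,0],[-0.029,-0.044,0,0,0,0],[-0.026,-0.04,0,0,0,0],[-0.013,-0.02,0,0,0,0],[-0.008,-0.012,0,0,0,0],[0,0,0.02,0,0,0],[0,0,0.03,0,0,0],[0,0,0.02,0,0,0]]])

```text
clock: 17.02
position: [0.417, 0.3397, 0.2285]
ee_rot: [3.139, -0.002, -0.003]
force: [0.3, 0.1, -3.9]
width: 0.43
gripper_force: 30.0
```

>>> arm_command(targets=[[[0,0,0,0,0,0],[0,0,0,0,0,0]]])

```text
clock: 17.27
position: [0.4175, 0.3412, 0.2313]
ee_rot: [-3.141, 0.001, -0.001]
force: [0.0, 0.2, -4.2]
width: 0.432
gripper_force: 30.0
```

```bash
python3 - <<'E'
from h import *
prof(0)
d=chk((.417,.341),.08)
E
```

```text
-91 n  15 ymid   -2.6 hw   7.5 xmax    7.6
   -85 n  15 ymid   -2.2 hw   9.2 xmax   11.1
   -79 n  24 ymid   -4.4 hw   8.3 xmax   11.5
   -73 n  24 ymid   -2.7 hw  10.1 xmax    9.2
   -67 n  23 ymid   -3.5 hw  10.5 xmax   12.1
   -61 n  24 ymid   -3.1 hw  11.1 xmax   12.4
   -55 n  27 ymid   -3.7 hw  12.0 xmax   14.0
   -49 n   4 ymid   -4.8 hw  18.1 xmax   14.8
   -43 n  55 ymid   -1.5 hw  22.3 xmax   23.6
   -37 n  60 ymid   -1.5 hw  22.9 xmax   23.5
   -31 n  54 ymid   -1.4 hw  23.3 xmax   23.6
   -25 n 123 ymid   -1.8 hw  22.3 xmax   22.5
   -19 n  44 ymid   -2.3 hw  15.5 xmax   17.7
   -13 n  23 ymid   -3.4 hw  14.6 xmax   17.6
    -7 n  51 ymid   -2.3 hw  19.2 xmax   22.1
    -1 n  53 ymid   -2.4 hw  19.7 xmax   21.1
     5 n  53 ymid    1.1 hw  20.8 xmax   22.7
    11 n 173 ymid   -1.0 hw  26.8 xmax   24.2
    17 n  87 ymid   -0.2 hw  34.8 xmax   15.4
    23 n  68 ymid   -1.3 hw  36.8 xmax   14.1
    29 n  90 ymid   -1.5 hw  37.0 xmax   15.1
    35 n  72 ymid   -1.1 hw  37.3 xmax   14.2
    41 n  73 ymid   -0.9 hw  38.1 xmax   13.7
wrist 17.325 [0.4175 0.3415 0.2316]
band -0.005 0.004 1774 [0.4174 0.3413 0.0341]
top z rel 0.0021 flange-top z rel nan 0
  return _methods._mean(a, axis=axis, dtype=dtype,
  ret = ret.dtype.type(ret / rcount)
```

It is centred over the presetter socket and upright. Lowering now.

>>> arm_command(targets=[[[0,0,0.01,0,0,0],[0,0,0.02,0,0,0],[0,0,0.02,0,0,0],[0,0,0.02,0,0,0],[0,0,0.015,0,0,0],[0,0,0.007,0,0,0],[0,0,0.003,0,0,0],[0,0,0,0,0,0],[0,0,0,0,0,0]]])

```text
clock: 18.5
position: [0.4173, 0.3416, 0.1363]
ee_rot: [-3.141, -0.0, -0.001]
force: [-0.2, -0.1, -4.2]
width: 0.433
gripper_force: 30.0
```

>>> arm_command(targets=[[[0,0,0.003,0,0,0],[0,0,0.003,0,0,0],[0,0,0.002,0,0,0],[0,0,0.001,0,0,0],[0,0,0,0,0,0],[0,0,0,0,0,0]]])

```text
clock: 19.25
position: [0.417, 0.3413, 0.1269]
ee_rot: [-3.142, -0.0, -0.0]
force: [0.0, -0.3, -5.1]
width: 0.432
gripper_force: 30.0
```

>>> arm_command(targets=[[[0,0,0.001,0,0,0],[0,0,0.001,0,0,0],[0,0,0,0,0,0],[0,0,0,0,0,0]]])

```text
clock: 19.75
position: [0.4171, 0.3413, 0.125]
ee_rot: [-3.142, -0.0, -0.001]
force: [-0.8, -0.7, -0.3]
width: 0.432
gripper_force: 30.0
```

>>> arm_command(targets=[[[0,0,0.0005,0,0,0],[0,0,0,0,0,0],[0,0,0,0,0,0]]])

```text
clock: 20.12
position: [0.4173, 0.3413, 0.1248]
ee_rot: [-3.141, 0.0, -0.001]
force: [-1.0, -3.1, 4.6]
width: 0.432
gripper_force: 30.0
```

The collet chuck is seated. Release, rise, and head for the pot.

>>> arm_command(targets=[[[0,0,0,0,0,0],[0,0,0,0,0,0],[0,0,0,0,0,0],[0,0,0,0,0,0]]], jaw=0.08)

```text
clock: 20.62
position: [0.417, 0.3414, 0.1243]
ee_rot: [-3.142, -0.0, 0.0]
force: [-0.9, -0.4, 0.1]
width: 0.819
gripper_force: 0.0
```

>>> arm_command(targets=[[[0,0,-0.01,0,0,0],[0,0,-0.03,0,0,0],[0,0,-0.045,0,0,0],[0,0,-0.045,0,0,0],[0,0,-0.02,0,0,0],[0,0,0,0,0,0]]])

```text
clock: 21.38
position: [0.4175, 0.3421, 0.2764]
ee_rot: [-3.139, -0.0, -0.005]
force: [0.3, 0.1, -0.0]
width: 0.871
gripper_force: 0.0
```

```bash
python3 - <<'E'
from h import *
d=chk((.417,.341),.08)
E
```

```text
wrist 21.375 [0.4175 0.3421 0.2764]
band -0.005 0.004 1177 [0.4173 0.341  0.0343]
band 0.012 0.024 243 [0.4205 0.3409 0.0226]
band 0.03 0.054 182 [0.417  0.3405 0.0217]
band 0.06 0.085 155 [0.4181 0.3443 0.0092]
top z rel 0.0785 flange-top z rel 0.0188 231
```

>>> arm_command(targets=[[[0,0.03,0,0,0,0],[0,0.055,0,0,0,0],[0,0.06,0,0,0,0],[0,0.06,0,0,0,0],[0,0.06,0,0,0,0],[0,0.06,0,0,0,0],[0,0.06,0,0,0,0],[0,0.06,0,0,0,0],[0,0.06,0,0,0,0],[0,0.06,0,0,0,0]]])

```text
clock: 22.68
position: [0.416, -0.2254, 0.2732]
ee_rot: [-3.141, -0.0, 0.002]
force: [0.1, 0.3, 0.2]
width: 0.874
gripper_force: 0.0
```

>>> arm_command(targets=[[[0.003,0.055,0,0,0,0],[0.003,0.03,0,0,0,0],[0,0.013,0,0,0,0],[0,0,0,0,0,0],[0,0,0,0,0,0]]])

```text
clock: 23.3
position: [0.4233, -0.3199, 0.2742]
ee_rot: [-3.141, -0.003, 0.0]
force: [-0.1, 0.4, -0.1]
width: 0.869
gripper_force: 0.0
```

```bash
python3 - <<'E'
from h import *
d=chk((.4232,-.322),.06);save('w3.png',d['pixels'])
E
```

```text
wrist 23.3 [ 0.4233 -0.3199  0.2742]
band -0.005 0.004 806 [ 0.4222 -0.3231  0.0312]
band 0.012 0.024 655 [ 0.4229 -0.3229  0.0239]
band 0.03 0.054 98 [ 0.4246 -0.3227  0.0139]
band 0.06 0.085 625 [ 0.4227 -0.3227  0.014 ]
top z rel 0.0834 flange-top z rel 0.0192 644
```

View pics/w3.png

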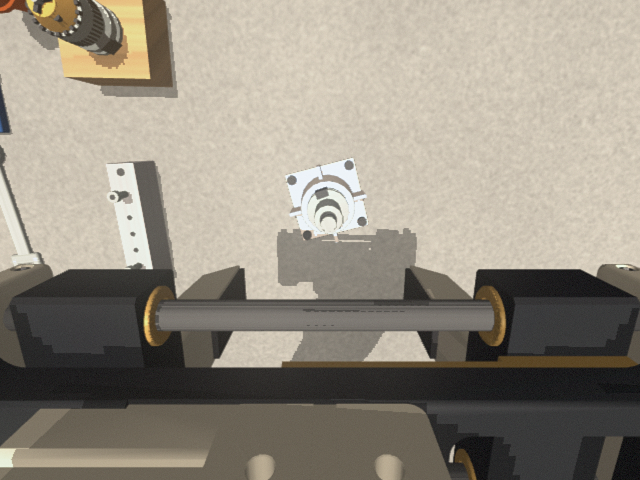

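The wrist view shows the side-lock in the white pot at (327,200), upright and between the fingers, with the drill chuck standing in the block at top left. Its measured axis is (0.4228, -0.3229).

>>> arm_command(targets=[[[0,0.003,0.02,0,0,0],[0,0,0.035,0,0,0],[0,0,0.04,0,0,0],[0,0,0.035,0,0,0],[0,0,0.02,0,0,0],[0,0,0.013,0,0,0],[0,0,0.006,0,0,0],[0,0,0,0,0,0],[0,0,0,0,0,0]]])

```text
clock: 24.48
position: [0.4235, -0.3249, 0.1061]
ee_rot: [3.141, 0.0, 0.002]
force: [-0.8, 0.4, -0.2]
width: 0.874
gripper_force: 0.0
```

>>> arm_command(targets=[[[0,0,0,0,0,0],[0,0,0,0,0,0],[0,0,0,0,0,0],[0,0,0,0,0,0],[0,0,0,0,0,0],[0,0,0,0,0,0],[0,0,0,0,0,0]]], jaw=0.015)

```text
clock: 25.35
position: [0.4231, -0.3244, 0.1053]
ee_rot: [-3.141, -0.001, 0.0]
force: [0.7, 1.6, 1.6]
width: 0.292
gripper_force: 30.0
```

>>> arm_command(targets=[[[0,0,-0.005,0,0,0],[0,0,-0.015,0,0,0],[0,0,-0.03,0,0,0],[0,0,-0.04,0,0,0],[0,0,-0.04,0,0,0],[0,0,-0.035,0,0,0],[0,0,-0.025,0,0,0],[0,0,-0.005,0,0,0],[0,0,0,0,0,0]]])

```text
clock: 26.48
position: [0.4227, -0.3246, 0.3]
ee_rot: [-3.142, -0.0, 0.001]
force: [-0.2, -0.5, -4.5]
width: 0.287
gripper_force: 30.0
```

>>> arm_command(targets=[[[0.006,-0.02,0,0,0,0],[0.014,-0.045,0,0,0,0],[0.0165,-0.053,0,0,0,0],[0.0165,-0.053,0,0,0,0],[0.0165,-0.053,0,0,0,0],[0.0165,-0.053,0,0,0,0],[0.0165,-0.053,0,0,0,0],[0.0165,-0.053,0,0,0,0],[0.0125,-0.04,0,0,0,0],[0.0065,-0.021,0,0,0,0]]])

```text
clock: 27.72
position: [0.5603, 0.1222, 0.2985]
ee_rot: [-3.141, -0.005, 0.005]
force: [-0.4, -1.2, -4.0]
width: 0.294
gripper_force: 30.0
```

>>> arm_command(targets=[[[0,0,0.02,0,0,0],[0,0,0.035,0,0,0],[0,0,0.02,0,0,0],[0,0,0,0,0,0],[0,0,0,0,0,0]]])

```text
clock: 28.35
position: [0.5612, 0.1194, 0.2256]
ee_rot: [-3.141, -0.0, -0.0]
force: [0.6, -0.8, -4.1]
width: 0.294
gripper_force: 30.0
```

```bash
python3 - 2>/dev/null <<'E'
from h import *
prof(0)
d=chk((.561,.120),.075)
E
```

```text
-91 n  13 ymid    1.5 hw   6.8 xmax    7.4
   -85 n  12 ymid    0.1 hw   7.5 xmax    9.8
   -79 n  19 ymid    1.0 hw   8.7 xmax   10.3
   -73 n  25 ymid    0.5 hw  10.4 xmax   12.0
   -67 n  22 ymid    1.1 hw  11.3 xmax   11.4
   -61 n  27 ymid    0.6 hw  11.4 xmax   13.1
   -55 n  17 ymid   -0.9 hw  10.4 xmax   13.7
   -49 n   4 ymid   -3.6 hw  17.5 xmax   18.6
   -43 n  50 ymid    0.1 hw  21.4 xmax   22.3
   -37 n  59 ymid    0.0 hw  21.5 xmax   24.3
   -31 n  51 ymid   -0.8 hw  21.3 xmax   23.6
   -25 n 184 ymid    0.0 hw  22.4 xmax   23.9
   -19 n  42 ymid    3.0 hw  16.6 xmax   14.1
   -13 n  39 ymid   -0.9 hw  12.8 xmax   13.2
    -7 n  43 ymid   -0.1 hw  13.8 xmax   14.8
    -1 n  34 ymid    0.1 hw  13.0 xmax   14.6
     5 n  41 ymid   -0.6 hw  12.6 xmax   15.8
    11 n  53 ymid   -0.4 hw  20.5 xmax   13.7
    17 n 132 ymid   -0.6 hw  27.7 xmax   15.5
    23 n  77 ymid   -1.1 hw  29.5 xmax   12.5
    29 n  76 ymid   -0.8 hw  30.0 xmax   14.3
    35 n  96 ymid   -0.4 hw  30.8 xmax   14.0
    41 n  59 ymid   -0.9 hw  30.7 xmax   13.1
wrist 28.4 [0.5614 0.1195 0.226 ]
band -0.005 0.004 2983 [0.561  0.1207 0.041 ]
top z rel 0.0022 flange-top z rel nan 0
```

>>> arm_command(targets=[[[0,-0.001,0.01,0,0,0],[0,0,0.02,0,0,0],[0,0,0.02,0,0,0],[0,0,0.02,0,0,0],[0,0,0.015,0,0,0],[0,0,0.007,0,0,0],[0,0,0.003,0,0,0],[0,0,0,0,0,0],[0,0,0,0,0,0]]])

```text
clock: 29.58
position: [0.5614, 0.1204, 0.1309]
ee_rot: [-3.141, -0.0, -0.002]
force: [-0.2, -0.3, -4.4]
width: 0.295
gripper_force: 30.0
```

>>> arm_command(targets=[[[0,0,0.003,0,0,0],[0,0,0.003,0,0,0],[0,0,0.002,0,0,0],[0,0,0.001,0,0,0],[0,0,0,0,0,0],[0,0,0,0,0,0]]])

```text
clock: 30.32
position: [0.561, 0.1203, 0.1214]
ee_rot: [3.142, 0.0, 0.0]
force: [-1.0, 0.2, -4.3]
width: 0.291
gripper_force: 30.0
```

>>> arm_command(targets=[[[0,0,0.0008,0,0,0],[0,0,0.0008,0,0,0],[0,0,0,0,0,0],[0,0,0,0,0,0]]])

```text
clock: 30.82
position: [0.5616, 0.1207, 0.1206]
ee_rot: [-3.141, -0.0, -0.002]
force: [-1.4, 0.5, 5.2]
width: 0.291
gripper_force: 30.0
```

>>> arm_command(targets=[[[0,0,0,0,0,0],[0,0,0,0,0,0],[0,0,0,0,0,0],[0,0,0,0,0,0]]], jaw=0.065)

```text
clock: 31.32
position: [0.561, 0.1203, 0.1196]
ee_rot: [3.142, 0.0, -0.0]
force: [0.2, 0.9, -0.5]
width: 0.677
gripper_force: 0.0
```

>>> arm_command(targets=[[[0,0,-0.01,0,0,0],[0,0,-0.03,0,0,0],[0,0,-0.045,0,0,0],[0,0,-0.045,0,0,0],[0,0,-0.02,0,0,0],[0,0,0,0,0,0]]])

```text
clock: 32.08
position: [0.5619, 0.1208, 0.272]
ee_rot: [-3.141, -0.0, -0.006]
force: [-0.7, -0.1, -0.3]
width: 0.703
gripper_force: 0.0
```

```bash
python3 - <<'E'
from h import *
d=chk((.561,.1205),.075)
E
```

```text
wrist 32.075 [0.5619 0.1208 0.272 ]
band -0.005 0.004 2665 [0.5584 0.1206 0.0436]
band 0.012 0.024 703 [0.5609 0.122  0.0241]
band 0.03 0.054 113 [0.5627 0.122  0.0139]
band 0.06 0.085 694 [0.5611 0.1214 0.014 ]
top z rel 0.0836 flange-top z rel 0.0198 708
```

>>> arm_command(targets=[[[0.004,0.02,0,0,0,0],[0.009,0.045,0,0,0,0],[0.01,0.05,0,0,0,0],[0.01,0.05,0,0,0,0],[0.006,0.03,0,0,0,0],[0.0035,0.017,0,0,0,0],[0,0,0,0,0,0],[0,0,0,0,0,0]]])

```text
clock: 33.12
position: [0.6033, -0.0896, 0.2695]
ee_rot: [-3.141, -0.004, 0.001]
force: [-0.7, 0.2, 0.9]
width: 0.706
gripper_force: 0.0
```

```bash
python3 - <<'E'
from h import *
d=chk((.604,-.0917),.055)
E
```

```text
wrist 33.125 [ 0.6033 -0.0896  0.2695]
band -0.005 0.004 3656 [ 0.604  -0.0917  0.0501]
band 0.012 0.024 130 [ 0.6069 -0.0912  0.0224]
band 0.03 0.054 152 [ 0.6079 -0.0915  0.0215]
band 0.06 0.085 1323 [ 0.6032 -0.0914  0.0219]
top z rel 0.0832 flange-top z rel 0.0196 123
```

The side-lock is seated in the fixture. Now I'll pick the drill chuck up from the block; its axis is (0.6035, -0.0916).

>>> arm_command(targets=[[[0,0.001,0.02,0,0,0],[0,0,0.035,0,0,0],[0,0,0.04,0,0,0],[0,0,0.035,0,0,0],[0,0,0.02,0,0,0],[0,0,0.013,0,0,0],[0,0,0.006,0,0,0],[0,0,0,0,0,0],[0,0,0,0,0,0]]])

```text
clock: 34.3
position: [0.6041, -0.0926, 0.1016]
ee_rot: [3.141, 0.0, 0.002]
force: [-0.2, -0.4, -0.2]
width: 0.708
gripper_force: 0.0
```

>>> arm_command(targets=[[[0,0,0,0,0,0],[0,0,0,0,0,0],[0,0,0,0,0,0],[0,0,0,0,0,0],[0,0,0,0,0,0],[0,0,0,0,0,0]]], jaw=0.03)

```text
clock: 35.05
position: [0.6037, -0.0924, 0.1009]
ee_rot: [-3.141, -0.0, -0.001]
force: [0.6, 1.6, 3.3]
width: 0.449
gripper_force: 30.0
```

>>> arm_command(targets=[[[0,0,-0.005,0,0,0],[0,0,-0.015,0,0,0],[0,0,-0.03,0,0,0],[0,0,-0.04,0,0,0],[0,0,-0.04,0,0,0],[0,0,-0.035,0,0,0],[0,0,-0.025,0,0,0],[0,0,-0.005,0,0,0],[0,0,0,0,0,0]]])

```text
clock: 36.17
position: [0.6031, -0.0928, 0.2954]
ee_rot: [3.141, -0.0, -0.001]
force: [0.0, -0.7, -4.9]
width: 0.454
gripper_force: 30.0
```

>>> arm_command(targets=[[[-0.014,0.018,0,0,0,0],[-0.03,0.038,0,0,0,0],[-0.035,0.0445,0,0,0,0],[-0.035,0.0445,0,0,0,0],[-0.034,0.043,0,0,0,0],[-0.022,0.028,0,0,0,0],[-0.011,0.014,0,0,0,0],[0,0,0.02,0,0,0],[0,0,0.035,0,0,0],[0,0,0.025,0,0,0]]])

```text
clock: 37.42
position: [0.4221, -0.3216, 0.2138]
ee_rot: [-3.14, -0.002, 0.002]
force: [0.5, -0.0, -4.2]
width: 0.45
gripper_force: 30.0
```

>>> arm_command(targets=[[[0,0,0,0,0,0],[0,0,0,0,0,0],[0,0,0,0,0,0]]])

```text
clock: 37.8
position: [0.4233, -0.323, 0.2169]
ee_rot: [3.14, 0.001, 0.003]
force: [0.2, -0.3, -3.8]
width: 0.451
gripper_force: 30.0
```

```bash
python3 - 2>/dev/null <<'E'
from h import *
prof(0)
d=chk((.4225,-.323),.06)
E
```

```text
-91 n  10 ymid   -0.2 hw   8.0 xmax    8.1
   -85 n  18 ymid    0.9 hw   8.7 xmax    9.7
   -79 n  14 ymid    0.2 hw   9.7 xmax    8.5
   -73 n  26 ymid    1.2 hw  10.4 xmax   12.7
   -67 n  20 ymid    1.7 hw  10.5 xmax   12.5
   -61 n  29 ymid    1.7 hw  12.1 xmax   13.6
   -55 n  20 ymid    2.7 hw  11.9 xmax   13.6
   -49 n   4 ymid    4.5 hw   8.7 xmax   18.6
   -43 n  55 ymid    1.2 hw  21.9 xmax   24.6
   -37 n  51 ymid    2.4 hw  21.1 xmax   23.8
   -31 n  47 ymid    1.9 hw  20.3 xmax   23.6
   -25 n 105 ymid    0.3 hw  22.2 xmax   24.5
   -19 n  22 ymid    4.7 hw  17.7 xmax   18.8
   -13 n  54 ymid    0.7 hw  21.5 xmax   22.6
    -7 n  54 ymid    1.7 hw  20.1 xmax   23.2
    -1 n  55 ymid    1.8 hw  21.1 xmax   22.2
     5 n  58 ymid    0.4 hw  20.5 xmax   21.6
    11 n  71 ymid   -0.1 hw  27.6 xmax   22.0
    17 n 113 ymid   -0.3 hw  32.3 xmax   21.8
    23 n 122 ymid   -0.4 hw  37.7 xmax   17.7
    29 n 134 ymid    0.3 hw  38.2 xmax   15.0
    35 n  88 ymid   -0.1 hw  38.5 xmax   14.5
    41 n  69 ymid   -0.5 hw  39.7 xmax   12.9
wrist 37.85 [ 0.4232 -0.323   0.2168]
band -0.005 0.004 1279 [ 0.4229 -0.3229  0.031 ]
top z rel 0.0023 flange-top z rel nan 0
```

Centred over the pot. Lowering by 0.111 m in total.

>>> arm_command(targets=[[[0,0,0.01,0,0,0],[0,0,0.02,0,0,0],[0,0,0.025,0,0,0],[0,0,0.02,0,0,0],[0,0,0.015,0,0,0],[0,0,0.007,0,0,0],[0,0,0.003,0,0,0],[0,0,0,0,0,0],[0,0,0,0,0,0]]])

```text
clock: 39.02
position: [0.4229, -0.3229, 0.1163]
ee_rot: [3.141, 0.0, 0.001]
force: [0.4, 0.3, -3.2]
width: 0.455
gripper_force: 30.0
```

>>> arm_command(targets=[[[0,0,0.003,0,0,0],[0,0,0.003,0,0,0],[0,0,0.002,0,0,0],[0,0,0.001,0,0,0],[0,0,0,0,0,0],[0,0,0,0,0,0]]])

```text
clock: 39.78
position: [0.4226, -0.3227, 0.1068]
ee_rot: [3.141, 0.0, 0.0]
force: [0.4, -0.2, -4.3]
width: 0.454
gripper_force: 30.0
```

>>> arm_command(targets=[[[0,0,0.0008,0,0,0],[0,0,0.0008,0,0,0],[0,0,0,0,0,0],[0,0,0,0,0,0]]])

```text
clock: 40.28
position: [0.4227, -0.3227, 0.1053]
ee_rot: [3.141, 0.0, 0.001]
force: [-1.0, -0.4, 0.8]
width: 0.453
gripper_force: 30.0
```

>>> arm_command(targets=[[[0,0,0.0005,0,0,0],[0,0,0,0,0,0],[0,0,0,0,0,0]]])

```text
clock: 40.65
position: [0.4228, -0.3227, 0.1052]
ee_rot: [3.141, 0.0, 0.001]
force: [-2.7, 2.7, 7.5]
width: 0.453
gripper_force: 30.0
```

>>> arm_command(targets=[[[0,0,0,0,0,0],[0,0,0,0,0,0],[0,0,0,0,0,0],[0,0,0,0,0,0]]], jaw=0.075)

```text
clock: 41.15
position: [0.4225, -0.3228, 0.1046]
ee_rot: [3.142, -0.0, 0.0]
force: [0.0, 0.3, -0.5]
width: 0.804
gripper_force: 0.0
```

>>> arm_command(targets=[[[0,0,-0.01,0,0,0],[0,0,-0.03,0,0,0],[0,0,-0.045,0,0,0],[0,0,-0.045,0,0,0],[0,0,-0.03,0,0,0],[0,0,-0.02,0,0,0],[0,0,0,0,0,0],[0,0,0,0,0,0]]])

```text
clock: 42.15
position: [0.4222, -0.3224, 0.2841]
ee_rot: [-3.141, -0.0, 0.001]
force: [0.1, -0.1, -0.5]
width: 0.817
gripper_force: 0.0
```

```bash
python3 - <<'E'
from h import *
chk((.4225,-.323),.06)
d=chk((.561,.1205),.075,'scene');chk((.417,.341),.08,'scene');save('end.png',d['pixels'])
E
```

```text
wrist 42.15 [ 0.4222 -0.3224  0.2841]
band -0.005 0.004 623 [ 0.4221 -0.3229  0.031 ]
band 0.012 0.024 129 [ 0.4262 -0.3216  0.0223]
band 0.03 0.054 144 [ 0.4268 -0.322   0.0216]
band 0.06 0.085 1251 [ 0.4223 -0.3218  0.0218]
top z rel 0.083 flange-top z rel 0.0192 119
scene 42.2 [ 0.422  -0.3224  0.2837]
band -0.005 0.004 560 [0.5609 0.1202 0.0419]
band 0.012 0.024 209 [0.563  0.1205 0.0251]
band 0.03 0.054 127 [0.5625 0.12   0.0143]
band 0.06 0.085 158 [0.5619 0.1191 0.0154]
top z rel 0.0858 flange-top z rel 0.0204 204
scene 42.25 [ 0.422  -0.3223  0.2836]
band -0.005 0.004 274 [0.4177 0.3392 0.0351]
band 0.012 0.024 153 [0.4178 0.3388 0.0243]
band 0.03 0.054 166 [0.4167 0.3382 0.0234]
band 0.06 0.085 54 [0.4193 0.3384 0.0149]
top z rel 0.0796 flange-top z rel 0.0193 144
```

View pics/end.png

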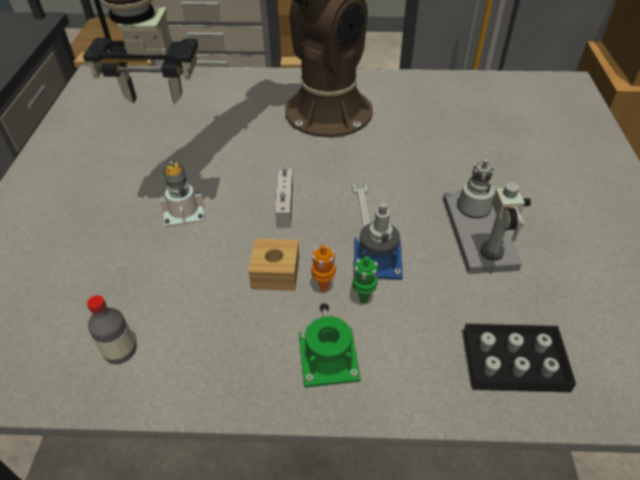

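The final view shows the drill chuck in the pot (177,185), the side-lock in the fixture (381,230) and the collet chuck on the presetter (481,185). The block is empty and everything else is where it was. Handing in.

```bash
python3 -c "
from cell import arm
print(arm.sign_off())"
```

```text
the job is handed in; nothing more can be done
None
```

The job is handed in: the collet chuck is on the presetter, the drill chuck in the white pot and the side-lock in the tightening fixture, all seated upright, with the aluminium block and the spanner left where they lay (about 42 s of arm time).

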